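# Fit a polishing point in the bench spindle's collet

## Task

Fit the white polishing point to the bench spindle: take it out of its blue block, lower its shank into the open collet until it sits fully home on the stop, let go of it, and then turn the knurled collet nut clockwise (seen from above) until the collet grips the shank snugly, at about 0.35 N m on the nut; do not overtighten it. Never push hard on the point while seating it, leave the other points, the blocks and everything else on the bench where they are, and finish with your hand clear.

Things in the scene. Friction and masses are not known exactly. Their poses are not given: they have to be found in the camera images.
- white_point: The polishing point to fit: white cylindrical head, 16 mm across and 24 mm long, on a plain steel shank 6 mm across with a bevelled end; 68 mm long in all, 25 g. Origin: centre of the shank's free end; z runs along the shank, through the head: shank 0 to 44 mm, head 44 to 68 mm. It starts upright in its block, shank end 10 mm above the bench, head clear above the block.
- white_point_tip (a point): Centre of the free (lower) end of the white point's shank; same axes as the white point.
- white_block: Blue nitrile-coated steel holding block, 60 x 60 x 36 mm, loose, holding the white point upright in the hole at its centre (7.5 mm wide, 26 mm deep, so the point stands a little loose). Origin: centre of its underside, z up.
- spindle: Bench spindle: aluminium grinding motor 46 mm across, clamped nose-up in a grey bracket bolted to the bench (footprint about 100 x 90 mm, clamp and motor up to 105 mm high), spindle lock latched in. The collet and its nut are at the top. Origin: on the spindle axis, at bench level; z up along the axis. It is fixed but stands elsewhere each time.
- nut_face (a point): Centre of the nut's upper face, on the spindle axis, 145 mm above the bench: the mouth of the collet. The mouth is a 45 degree countersink 20 mm wide that narrows to a 10.4 mm hole 5 mm down; the collet segments (bevelled tops) begin 6 mm down, leaving a bore of 8 to 10.4 mm for the 6 mm shank.
- collet_stop (a point): Centre of the flat floor of the collet bore (the stop the shank rests on when fully home), on the spindle axis, 32 mm below the nut's face; z up along the axis.
- collet_seat: Steel spindle nose, 25 mm across, whose flat top is the floor of the collet bore (see collet_stop). Fixed to the spindle; origin on the axis at bench level.
- nut: Knurled dark steel nut, 32 mm across, 20 mm high (125 to 145 mm above the bench). Origin: centre of its underside. Clockwise from above tightens. Slackness unknown: 0.7 to 1.7 rad runs free at a drag of 0.15 to 0.2 N m, then it bites and torque climbs about 0.05 N m per 0.1 rad. A brisk stop may flip the drag's sign: nudge on 0.01 rad before reading. It stays tight when let go.
- jaw0: One of four steel collet segments round the bore (number 0, 90 degrees apart), faces 4 to 5.5 mm off the axis at the start, all four moving in together 1.5 mm per rad of nut turn until they bear on the shank. At 0.35 N m on the nut each presses with about 35 N. Origin: on the spindle axis at bench level.
- jaw1: One of four steel collet segments round the bore (number 1, 90 degrees apart), faces 4 to 5.5 mm off the axis at the start, all four moving in together 1.5 mm per rad of nut turn until they bear on the shank. At 0.35 N m on the nut each presses with about 35 N. Origin: on the spindle axis at bench level.
- jaw2: One of four steel collet segments round the bore (number 2, 90 degrees apart), faces 4 to 5.5 mm off the axis at the start, all four moving in together 1.5 mm per rad of nut turn until they bear on the shank. At 0.35 N m on the nut each presses with about 35 N. Origin: on the spindle axis at bench level.
- jaw3: One of four steel collet segments round the bore (number 3, 90 degrees apart), faces 4 to 5.5 mm off the axis at the start, all four moving in together 1.5 mm per rad of nut turn until they bear on the shank. At 0.35 N m on the nut each presses with about 35 N. Origin: on the spindle axis at bench level.
- green_block: Blue nitrile-coated steel holding block, 60 x 60 x 36 mm, loose, holding the green point upright in the hole at its centre. Origin: centre of its underside, z up.
- brown_block: Blue nitrile-coated steel holding block, 60 x 60 x 36 mm, loose, holding the brown point upright in the hole at its centre. Origin: centre of its underside, z up.
- green_point: Another polishing point, green cone head 18 mm across, same shank and length, standing in its block. Leave alone. Origin: free end of its shank.
- brown_point: Another polishing point, brown ball head 19 mm across, same shank and length, standing in its block. Leave alone. Origin: free end of its shank.
- tibial_insert: Clear resin tibial insert, 44 x 72 x 22 mm, lying on the bench. Leave alone. Origin: centre of its underside.
- platform_tool: Chrome spanner-style platform tool, 160 mm long, lying on the bench. Leave alone. Origin: underside, at its middle.
- jar: Squat brown glass jar with black cap, 68 mm across, 78 mm high, standing on the bench. Leave alone. Origin: centre of its underside.

How it is judged:
By the outcome, as a careful person would: the job done as asked, in the order asked, and still so for the second after the job is handed in, with the robot touching nothing.
It also fails if it takes over 70 s, if anything falls off the work surface, if the arm or the gripper's body presses on something with over 40 N, if the wrist force passes 120 N, or if a joint passes its speed limit or range.

## Robot

A 7-joint arm with a two-finger parallel gripper is mounted at the origin on the work surface. World frame = base frame: x ahead of the robot, y to its left, z up, the work surface at z = 0. Lengths are in m, angles in rad, forces in N, time in s.
With the tool pointing down it reaches from about 0.4 to 0.75 m from the base axis. Payload 19.5 kg.
Tool frame: the origin (TCP) lies at the very end of the fingers, on their centre line; the grasp point (between the pads) lies 19 mm behind it (robot.grasp_offset is the distance from the TCP to the grasp point, in m); z points along the fingers, y is the line along which they close (so a half turn about z gives the same grasp; the last joint's range is limited). The gripper opens to 85 mm and grips with 20 to 120 N. Pads are 22 mm wide; open, the fingers measure 114 mm over their backs; the gripper's body (76 mm by 85 mm) begins 54 mm behind the grasp point. The pads swing forward as they close: fully open they stand 13 mm farther back than shut.
Start: joints at [1.178, 0.707, -0.028, 1.485, 0.022, 0.951, -0.075], TCP at [0.198, -0.54, 0.231] pointing down, gripper open.
Joint ranges: [-2.71, 2.71], [-0.32, 2.16], [-1.57, 1.52], [0, 2.45], [-1.46, 4.6], [0, 2.02], [-2.83, 2.83]. Speed limits (rad/s): [1.89, 1.89, 2.57, 2.57, 3.01, 3.01, 3.01].

## Interface

Orientations are given as a unit quaternion [x, y, z, w].
In Python, from cell import telemetry, vision, workorder, robot gives the robot as it stands.
- The arm moves only by the tool arm_command, never from a script. Its argument "series" is text: rows parted by semicolons, each of 5 numbers parted by spaces: the shift along the tool's x, y, z in fractions of the full range, 1 being 40 cm, then the turn about the tool's z in shares of pi rad (1.0 is pi rad), then the opening, from 0 (shut) to 1 (fully open). A call has 1 to 20 rows; each row is the pose to reach, as a shift and turn from the pose commanded when the call began, along the tool's axes at that moment; what a row does not reach only later rows make up. A row lasts 1/10 s, in which the tool goes at most 50 mm and 8.59 degrees, less where a joint would pass 70% of its speed; a pose out of reach is approached as far as the arm can. No shift or turn number may pass 1 either way. A call with a gripper value outside its range is refused whole. The fingers move at their own pace and stop on an object; "grip_force" is the grip in N (left out, the last holds). Time passes only in rows, so rows that repeat a pose let the fingers close. It gives the time, the measured TCP pose, the force, the opening and the grip force at its end, in the units of the state.
- telemetry.get_state(): the state, without advancing time (a new reading comes with each control period).
- vision.grab_frame(name): name is "scene" or "top"; returns (picture, depth): 400x640x3 uint8, red, green, blue; 400x640 float32, m along the optical axis (not along the pixel's ray), 0 where there is no reading.
- vision.get_calibration(name): a dict with "K" (3x3 intrinsics, pixels), "cam_to_world" (4x4, takes a point from camera to world coordinates). Camera axes: x right, y up, looking along -z (the intrinsics and any distortion apply to the point x, -y, -z); pixel columns grow to the right and rows downward; lengths in m; the calibration is good to about 2 mm. A picture is of the moment at which its call begins. get_calibration takes no time and is no camera call.
- workorder.sign_off(): hands the job in; it is judged then, once.
The state is a dict: "t": time; "joint_positions": joint angles; "qvel": joint speeds; "tau": joint torques, N m; "eef_pos": TCP position; "eef_rot": TCP orientation; "ft_force": force on the tool from outside, world axes, zero at the start; "torque": the same for the moment, N m; "width": finger opening in m; "grip_force": force on a finger pad.
Only numpy, scipy, OpenCV 4.12 (cv2) and the standard library are available. Lean on these libraries where they do the work, as an engineer would, in place of code of your own. Each camera call takes 0.05 s, during which the arm holds its last target. There are 200 camera calls.

## Working session

There is one attempt and no reset: what is moved stays moved. The work goes in short steps, Python scripts to look and compute and a tool call to move; the robot and the scene stay as the last step left them, time stands still between calls to the robot, and variables do not carry over. Pictures are saved under pics/ and viewed, at most 10 in all, crops included, and the job is handed in when it is done.

Besides the shell and the picture viewer there is one more tool, called after "Emit:" by a JSON object that holds its "api" and its "payload", one argument or row to a line. arm_command: Moves the arm, as the interface text tells. Its arguments: {"type":"object","properties":{"series":{"type":"string"},"grip_force":{"type":"number"}},"required":["series"]}

```bash
mkdir -p pics; python3 - <<'E'
from cell import telemetry, vision, robot
import cv2,numpy as np
s=telemetry.get_state();print({k:np.round(v,3) for k,v in s.items()})
for n in("scene","top"):
    p,d=vision.grab_frame(n);cv2.imwrite(f"pics/{n}0.png",p[:,:,::-1]);np.savez(f"{n}0.npz",p=p,d=d)
    c=vision.get_calibration(n);print(n,{k:np.round(v,4) if not isinstance(v,str) else v for k,v in c.items()})
E
```

```text
{'t': np.float64(0.0), 'joint_positions': array([ 1.178,  0.707, -0.028,  1.485,  0.022,  0.951, -0.075]), 'qvel': array([ 0.002, -0.   , -0.001,  0.001, -0.001,  0.   , -0.   ]), 'tau': array([-3.0000e-03, -8.8321e+01,  1.2340e+00, -2.3617e+01,  1.7000e-02,
        6.0000e-03, -0.0000e+00]), 'eef_pos': array([ 0.198, -0.54 ,  0.231]), 'eef_rot': array([ 0.985,  0.175, -0.   , -0.001]), 'ft_force': array([ 0.197, -1.032, -0.565]), 'torque': array([-0.022, -0.032, -0.01 ]), 'grip_force': np.float64(0.0), 'width': np.float64(0.085)}
scene {'K': array([[507.102 ,   0.    , 315.8429],
       [  0.    , 507.102 , 204.3904],
       [  0.    ,   0.    ,   1.    ]]), 'cam_to_world': array([[ 0.6537, -0.541 ,  0.5291,  1.1387],
       [ 0.7567,  0.4717, -0.4527, -0.509 ],
       [-0.0047,  0.6963,  0.7177,  0.859 ],
       [ 0.    ,  0.    ,  0.    ,  1.    ]])}
top {'K': array([[502.6048,   0.    , 315.1228],
       [  0.    , 502.6048, 191.7331],
       [  0.    ,   0.    ,   1.    ]]), 'cam_to_world': array([[ 2.0000e-03,  9.7500e-01, -2.2220e-01,  3.5470e-01],
       [-1.0000e+00,  1.8000e-03, -1.2000e-03, -4.1100e-02],
       [-8.0000e-04,  2.2220e-01,  9.7500e-01,  1.2503e+00],
       [ 0.0000e+00,  0.0000e+00,  0.0000e+00,  1.0000e+00]])}
```

View pics/scene0.png

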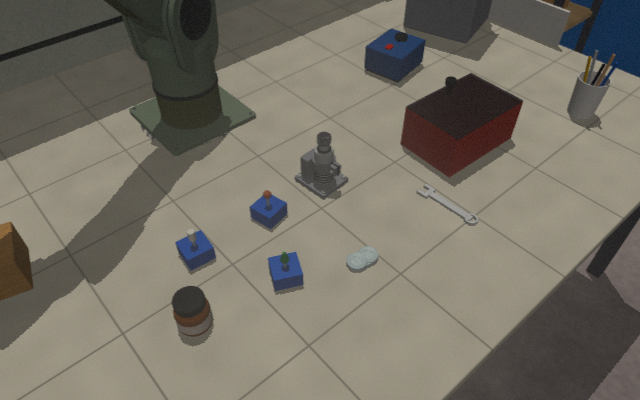

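View pics/top0.png

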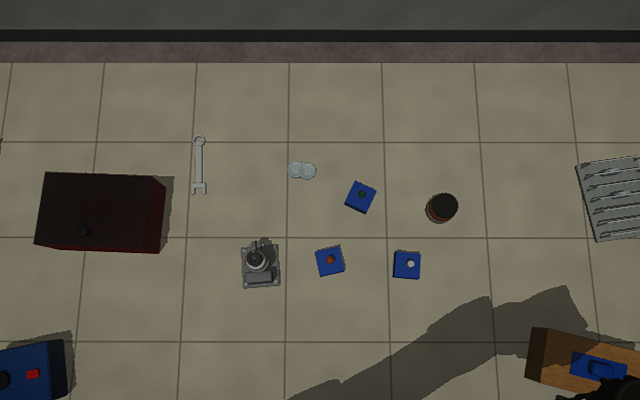

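Scene view: white point at (192,235), spindle nut at (323,137). Top view: white head at (411,264), nut at (255,257).

```bash
cat > h.py <<'E'
import numpy as np,cv2
from cell import vision
def ray(n,u,v):
    c=vision.get_calibration(n);K=c["K"];T=c["cam_to_world"]
    d=T[:3,:3]@np.array([(u-K[0,2])/K[0,0],-(v-K[1,2])/K[1,1],-1]);return T[:3,3],d
def onz(n,u,v,z):
    o,d=ray(n,u,v);return o+d*(z-o[2])/d[2]
def two(a,b):
    A=np.zeros((3,3));y=np.zeros(3)
    for o,d in(ray("scene",*a),ray("top",*b)):
        d=d/np.linalg.norm(d);P=np.eye(3)-np.outer(d,d);A+=P;y+=P@o
    return np.linalg.solve(A,y)
def proj(n,X):
    c=vision.get_calibration(n);T=c["cam_to_world"];p=T[:3,:3].T@(np.asarray(X)-T[:3,3]);K=c["K"]
    return np.array([K[0,0]*p[0]/-p[2]+K[0,2],K[1,1]*p[1]/p[2]+K[1,2]])
def cloud(n,d):
    c=vision.get_calibration(n);K=c["K"];T=c["cam_to_world"];v,u=np.mgrid[:400,:640]
    P=np.stack([(u-K[0,2])/K[0,0]*d,-(v-K[1,2])/K[1,1]*d,-d],-1);return P@T[:3,:3].T+T[:3,3]
E
python3 - <<'E'
from h import *
tiles=[]
for n,ws in(("scene",[(192,240),(323,150)]),("top",[(411,264),(257,260)])):
    f=np.load(n+"0.npz");p,d=f["p"],f["d"];X=cloud(n,d)
    for i,(u,v) in enumerate(ws):
        a=p[v-24:v+24,u-24:u+24];tiles.append(cv2.resize(a[:,:,::-1],None,fx=6,fy=6,interpolation=cv2.INTER_NEAREST))
        sub=np.zeros((400,640),bool);sub[v-30:v+30,u-30:u+30]=1
        hsv=cv2.cvtColor(p,cv2.COLOR_RGB2HSV)
        m=sub&((X[...,2]>0.05)&(X[...,2]<.1)&(hsv[...,1]<90) if i==0 else (X[...,2]>0.12))
        vv,uu=np.nonzero(m);q=X[m]
        print(n,i,m.sum(),"uv",uu.mean(),vv.mean(),uu.min(),uu.max(),vv.min(),vv.max(),"xyz",q.mean(0).round(4),q.min(0).round(4),q.max(0).round(4))
        print(" z hist",np.histogram(q[:,2],8))
        t=q[q[:,2]>(.073 if i==0 else .14)];
        if len(t):print(" top", len(t),t.mean(0).round(4),((t.min(0)+t.max(0))/2).round(4))
cv2.imwrite("pics/c0.png",np.vstack([np.hstack(tiles[:2]),np.hstack(tiles[2:])]))
E
```

```text
scene 0 92 uv 190.95652173913044 234.94565217391303 187 195 229 241 xyz [ 0.4551 -0.2616  0.0703] [ 0.443  -0.2685  0.0559] [ 0.4617 -0.2531  0.0807]
 z hist (array([12, 10,  6,  8,  7,  8, 22, 19]), array([0.0558551 , 0.05896025, 0.06206539, 0.06517054, 0.06827569,
       0.07138084, 0.07448598, 0.07759113, 0.08069628]))
 top 46 [ 0.4534 -0.261   0.0771] [ 0.4523 -0.2608  0.077 ]
scene 1 212 uv 322.92452830188677 139.79245283018867 299 346 123 175 xyz [0.5134 0.0472 0.1925] [ 0.4415 -0.509   0.1201] [1.1387 0.1102 0.859 ]
 z hist (array([196,   0,   0,   0,   0,   0,   0,  16]), array([0.12007413, 0.21244154, 0.30480895, 0.39717636, 0.48954377,
       0.58191118, 0.6742786 , 0.76664601, 0.85901342]))
 top 117 [0.5531 0.0125 0.2415] [ 0.7901 -0.1994  0.4996]
top 0 49 uv 410.0408163265306 263.42857142857144 406 414 260 267 xyz [ 0.4523 -0.2606  0.0741] [ 0.445  -0.2695  0.0532] [ 0.46   -0.2543  0.085 ]
 z hist (array([ 2,  3,  1,  4,  3, 16, 18,  2]), array([0.05318922, 0.05717117, 0.06115311, 0.06513506, 0.069117  ,
       0.07309895, 0.0770809 , 0.08106284, 0.08504479]))
 top 36 [ 0.4529 -0.262   0.0775] [ 0.453  -0.2622  0.0793]
top 1 192 uv 254.24479166666666 258.4947916666667 228 284 238 283 xyz [0.45   0.0832 0.2347] [ 0.3547 -0.0411  0.1223] [0.4753 0.1102 1.2503]
 z hist (array([176,   0,   0,   0,   0,   0,   0,  16]), array([0.12229381, 0.26329733, 0.40430084, 0.54530436, 0.68630787,
       0.82731139, 0.96831491, 1.10931842, 1.25032194]))
 top 161 [0.4488 0.0813 0.254 ] [0.415  0.0342 0.6952]
```

View pics/c0.png

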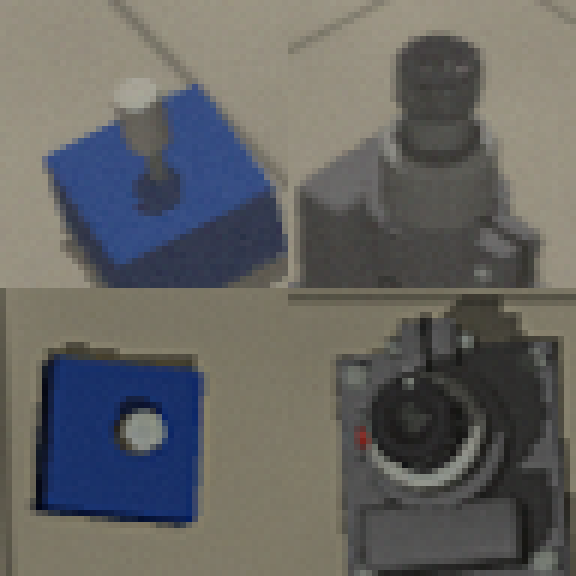

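Crops show the white head above its block (scene 191,235; top 410,263) and the nut with its open mouth (top ≈255,258). Now I refine both.

```bash
python3 - <<'E'
from h import *
for n,(u,v) in(("scene",(323,140)),("top",(254,257))):
    f=np.load(n+"0.npz");p,d=f["p"],f["d"];X=cloud(n,d)
    m=(d>0)&(X[...,2]>.138)&(X[...,2]<.16);s=np.zeros_like(m);s[v-20:v+20,u-20:u+20]=1;m&=s
    vv,uu=np.nonzero(m);q=X[m]
    (c,r)=cv2.minEnclosingCircle(np.stack([uu,vv],1).astype(np.float32))
    print(n,m.sum(),"bbox",uu.min(),uu.max(),vv.min(),vv.max(),c,r,"mean",q.mean(0).round(4),"onz ctr",onz(n,*c,.145).round(4), onz(n,uu.mean(),vv.mean(),.145).round(4))
    g=cv2.cvtColor(p,cv2.COLOR_RGB2GRAY)
    print(g[v-12:v+12,u-11:u+13])
# dark hole below white for white: head-top brightness centroid
for n,(u,v) in(("scene",(191,232)),("top",(410,263))):
    p=np.load(n+"0.npz")["p"];g=cv2.cvtColor(p,cv2.COLOR_RGB2GRAY)[v-8:v+9,u-8:u+9]
    sat=cv2.cvtColor(p,cv2.COLOR_RGB2HSV)[v-8:v+9,u-8:u+9,1]
    m=(g>150)&(sat<70);b,a=np.nonzero(m);print(n,m.sum(),a.mean()+u-8,b.mean()+v-8,onz(n,a.mean()+u-8,b.mean()+v-8,.078).round(4))
E
```

```text
scene 118 bbox 316 330 132 142 (323.0714416503906, 136.5) 7.089170455932617 mean [0.4604 0.0942 0.143 ] onz ctr [0.4617 0.093  0.145 ] [0.4623 0.0925 0.145 ]
[[142 149 150 149 149 147 149 148 152 148 149 150 147 146 146 146 147 146
  145 146 145 143 144 146]
 [149 148 149 150 149 150 149 150 150 149 151 148 149 147 146 147 145 144
  145 145 146 145 144 145]
 [148 148 148 150 147 148 149 148 149 149 147 147 146 146 144 143 146 147
  146 143 144 144 144 143]
 [146 150 147 147 150 148 149 145 146 143 130 122 123 124 135 143 143 145
  144 142 140 145 144 146]
 [146 149 150 150 148 148 147 121 104  83  68  72  69  68  86 100 130 141
  144 147 143 143 143 143]
 [146 147 145 148 147 146 118  84  70  65  64  66  65  67  68  70  71 104
  134 144 144 144 143 143]
 [148 148 148 147 147 117  83  70  64  68  67  68  68  68  64  63  69  68
   91 131 144 144 142 144]
 [145 145 145 144 133  92  67  68  65  62  65  63  65  68  67  66  67  72
   89 130 142 147 144 144]
 [145 148 147 146 130  91  69  70  67  62  66  65  62  80  73  66  73  71
   68 120 141 145 145 143]
 [148 147 146 144 128  84  65  70
[... 3561 characters left out ...]
 30  66]
 [ 79  71  57  87 118 124  82  37  26  31  35  32  37  46  35  35  32  76
  136 143 115  50  41  76]
 [ 80  78  78  81  97 126 135 128  95  19  33  45  40  31  30  45  97 137
  143 122  68  31  57  87]
 [ 80  83  83  80  73  86 131 143 138 118  89  60  43  50  90 132 139 144
  127  77  32  49  84  83]
 [ 80  83  86  78  74  75  87 122 139 143 138 134 132 132 138 146 144 122
   80  38  54  80  88  74]
 [ 83  84  83  76  69  83  80  86  92 113 136 145 147 146 142 125  83  54
   47  61  85  89  80  48]]
scene 28 190.10714285714286 231.03571428571428 [ 0.4514 -0.2598  0.078 ]
top 0 nan nan [nan nan nan]<stdin>:14: RuntimeWarning: Mean of empty slice.
  ret = ret.dtype.type(ret / rcount)
```

The rows are not in the units I measure in: shifts go in shares of 40 cm and turns go in shares of pi rad. I convert before sending: 33.6 cm / 40 = 0.84, -17.4 cm / 40 = -0.435, -2.08 rad / 3.1416 = -0.6621.

Emit:
{"api": "arm_command", "payload": {
  "series": "0.84 -0.435 0.15 -0.3183 1; 0.84 -0.435 0.2 -0.6621 1; 0.84 -0.435 0.2 -0.6621 1; 0.84 -0.435 0.2 -0.6621 1; 0.84 -0.435 0.2 -0.6621 1; 0.84 -0.435 0.2 -0.6621 1; 0.84 -0.435 0.2 -0.6621 1; 0.84 -0.435 0.2 -0.6621 1; 0.84 -0.435 0.2 -0.6621 1; 0.84 -0.435 0.2 -0.6621 1; 0.84 -0.435 0.2 -0.6621 1; 0.84 -0.435 0.2 -0.6621 1; 0.84 -0.435 0.2 -0.6621 1; 0.84 -0.435 0.2 -0.6621 1; 0.84 -0.435 0.2 -0.6621 1; 0.84 -0.435 0.2 -0.6621 1; 0.84 -0.435 0.2 -0.6621 1; 0.84 -0.435 0.2 -0.6621 1"
}}

```text
t: 1.9
eef_pos: [0.4534, -0.261, 0.1513]
eef_rot: [0.349, 0.937, -0.0, -0.0]
ft_force: [-0.7, -0.3, -0.5]
width: 0.0852
grip_force: 0.0
```

Scaled: 10.4 cm / 40 = 0.26, 8 cm / 40 = 0.2.

Emit:
{"api": "arm_command", "payload": {
  "series": "0 0 0.1 0 1; 0 0 0.2 0 1; 0 0 0.26 0 0.6; 0 0 0.26 0 0.4; 0 0 0.26 0 0.3; 0 0 0.26 0 0.2; 0 0 0.26 0 0.1; 0 0 0.26 0 0.1; 0 0 0.26 0 0.1; 0 0 0.26 0 0.1; 0 0 0.26 0 0.1; 0 0 0.26 0 0.1",
  "grip_force": 30
}}

```text
t: 3.1
eef_pos: [0.4537, -0.2616, 0.0483]
eef_rot: [0.348, 0.937, -0.0, 0.001]
ft_force: [-0.3, -1.3, 8.6]
width: 0.015
grip_force: 29.3
```

Emit:
{"api": "arm_command", "payload": {
  "series": "0 0 -0.025 0 0.1; 0 0 -0.05 0 0.1; 0 0 -0.1 0 0.1; 0 0 -0.2 0 0.1; 0 0 -0.3 0 0.1; 0 0 -0.4 0 0.1; 0 0 -0.4 0 0.1; 0 0 -0.4 0 0.1"
}}

```text
t: 3.9
eef_pos: [0.4533, -0.2612, 0.2085]
eef_rot: [0.348, 0.937, -0.0, 0.001]
ft_force: [-0.1, -0.2, -0.8]
width: 0.0153
grip_force: 29.3
```

```bash
python3 - <<'E'
from h import *
from cell import telemetry
s=telemetry.get_state();print(s["t"],s["joint_positions"].round(3),s["eef_pos"],s["ft_force"],s["torque"],s["width"])
p,d=vision.grab_frame("scene")
e=s["eef_pos"];u,v=proj("scene",e).astype(int);print(u,v)
w=p[v-35:v+55,u-50:u+50];w2=p[205:285,150:250]
cv2.imwrite("pics/c1.png",np.vstack([cv2.resize(w[:,:,::-1],(500,300),interpolation=0) if 0 else cv2.resize(w[:,:,::-1],None,fx=6,fy=6)]))
b=cv2.resize(p[205:285,150:250,::-1],None,fx=1,fy=1)
# block move check
for n in("scene","top"):
    q=np.load(n+"0.npz")["p"];c,_=vision.grab_frame(n)
    h=lambda z:cv2.inRange(cv2.cvtColor(z,cv2.COLOR_RGB2HSV),(105,150,40),(125,255,255))
    W=(slice(205,285),slice(165,225)) if n=="scene" else (slice(240,290),slice(385,430))
    for z in(q,c):
        b,a=np.nonzero(h(z)[W]);print(n,len(a),a.min(),a.max(),b.min(),b.max())
E
```

```text
3.9 [ 0.782  0.71  -0.599  1.698  0.494  0.888  0.837] [ 0.45331787 -0.26118723  0.20846067] [-0.09161797 -0.20511298 -0.81069887] [0.00465424 0.03524084 0.01310815] 0.015292407895570058
177 185
scene 294 12 46 26 54
scene 497 19 47 26 54
top 588 9 34 12 38
top 608 9 34 12 38
```

View pics/c1.png

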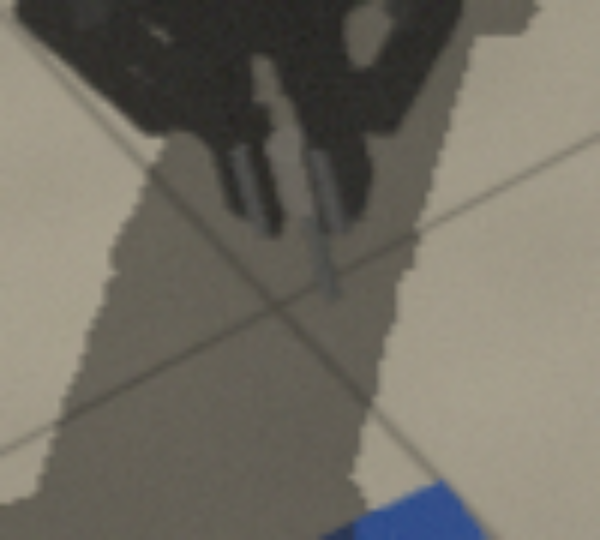

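The crop shows the point held upright between the pads, shank parallel with the fingers, tip at about scene (182.5,199.7). Block unmoved. Moving above the nut.

Scaled: 27.3 cm / 40 = 0.6825, 26.5 cm / 40 = 0.6625.

Emit:
{"api": "arm_command", "payload": {
  "series": "0.075 0.09 0 0 0.1; 0.15 0.18 0 0 0.1; 0.225 0.27 0 0 0.1; 0.3 0.3625 0 0 0.1; 0.375 0.4525 0 0 0.1; 0.45 0.5425 0 0 0.1; 0.5125 0.6175 0 0 0.1; 0.55 0.6625 0 0 0.1; 0.5675 0.6825 0 0 0.1; 0.5675 0.6825 0 0 0.1; 0.5675 0.6825 0 0 0.1; 0.5675 0.6825 0 0 0.1"
}}

```text
t: 5.25
eef_pos: [0.4595, 0.0925, 0.2071]
eef_rot: [0.349, 0.937, -0.0, -0.0]
ft_force: [-0.0, 1.1, -0.0]
width: 0.015
grip_force: 29.3
```

```bash
python3 - <<'E'
from h import *
from cell import telemetry
s=telemetry.get_state();e=s["eef_pos"];print(s["t"],s["joint_positions"].round(3),e,s["ft_force"],s["torque"],s["width"])
P=[];
for i in range(4): p,d=vision.grab_frame("scene");P.append(p.astype(float))
p=np.mean(P,0).astype(np.uint8);np.save("s2.npy",p)
t=e-[0,0,.0383];print("pred tip",proj("scene",t),"nut",proj("scene",[.46,.094,.145]),"old tip",onz("scene",182.5,199.7,.170))
w=p[85:165,283:363];cv2.imwrite("pics/c2.png",cv2.resize(w[:,:,::-1],None,fx=7,fy=7,interpolation=cv2.INTER_NEAREST))
E
```

```text
5.25 [ 0.038  0.628 -0.528  1.882  0.448  0.752  0.117] [0.45946638 0.09249242 0.20714103] [-0.009265    1.07489286 -0.04905139] [-0.0175784   0.02893488  0.01526561] 0.0150343802617015
pred tip [322.28102965 127.62332155] nut [322.89213298 135.96576196] old tip [ 0.45363935 -0.25857694  0.17      ]
```

View pics/c2.png

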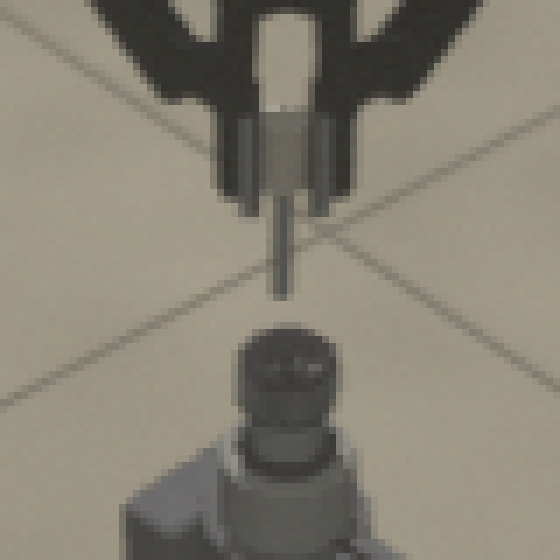

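The crop shows the shank vertical, tip at crop (283,298) i.e. scene ≈(322.9,127), and nut centred at crop x≈288, its back rim at y≈328. The point is about 0.8 px left of the nut; I measure sub-pixel.

```bash
python3 - <<'E'
from h import *
g=cv2.cvtColor(np.load("s2.npy"),cv2.COLOR_RGB2GRAY).astype(float)
print(g[114:136,317:330].astype(int))
def cen(row,a,b):  # left/right half-level crossings of dark band
    r=g[row,a:b];bg=(r[:2].mean()+r[-2:].mean())/2;mn=r.min();h=(bg+mn)/2;k=np.nonzero(r<h)[0];i,j=k[0],k[-1]
    L=i-(h-r[i])/(r[i-1]-r[i]);R=j+(h-r[j])/(r[j+1]-r[j]);return a+L,a+R
for v in(116,118,120,122,124,126):L,R=cen(v,318,328);print("shank",v,round((L+R)/2,2),round(R-L,2))
for v in(134,136,138,140,142):L,R=cen(v,311,337);print("nut",v,round((L+R)/2,2),round(R-L,2))
E
```

```text
[[106  83  71 130 138 102  82  93 130 132  91  75  85]
 [112  88  82 133 137 100  82  95 116 119  91  84  93]
 [144 141 140 149 133  99  82 105 133 129 125 134 140]
 [153 153 152 153 134  99  81 105 142 150 136 126 126]
 [155 154 153 154 136  99  83 108 141 151 144 129 122]
 [155 154 153 154 131  98  83 107 135 134 128 134 143]
 [155 154 154 155 133  95  83  98 120 133 145 150 152]
 [154 156 156 153 130  96  82 103 139 151 151 153 153]
 [155 155 149 139 111  88  83 110 144 153 153 153 152]
 [151 141 127 130 122  97  82 116 145 154 152 153 152]
 [128 129 144 153 130  97  81 117 145 153 154 152 152]
 [143 152 154 155 131  97  83 119 146 154 154 152 153]
 [154 156 156 155 130  96  82 121 147 153 152 152 152]
 [155 155 157 155 146 116 104 139 154 153 153 153 152]
 [156 156 154 155 154 155 154 154 153 152 152 151 152]
 [156 156 156 154 155 154 155 153 153 152 153 153 151]
 [155 154 155 155 155 153 151 151 151 153 152 152 151]
 [155 155 152 150 150 136 127 126 127 141 148 152 151]
 [156 151 125 109  88  71  71  72  71  82 101 135 149]
 [151 124  88  71  68  66  67  67  68  68  69  70 107]
 [123  86  70  70  66  66  68  69  65  67  66  71  69]
 [ 93  70  69  67  65  66  66  66  69  68  65  69  72]]
shank 116 322.92 2.36
shank 118 322.89 2.74
shank 120 323.12 3.28
shank 122 322.49 3.47
shank 124 322.7 2.37
shank 126 322.64 2.58
nut 134 323.85 12.89
nut 136 323.68 14.0
nut 138 323.67 14.12
nut 140 323.64 14.0
nut 142 323.41 13.93
```

```bash
python3 - <<'E'
from h import *
e=np.array([.45947,.09249,.20714]);y=np.array([.654,.757,0]);f=np.array([.757,-.654,0])
for n,X in dict(tcp=e,tipfront_end=e+f*.011,headbot_front=e+[0,0,.0057]+f*.008,headtop_back=e+[0,0,.0297]-f*.008,headtop=e+[0,0,.0297],tip=e-[0,0,.0383],tipfront=e-[0,0,.0383]+f*.002,nutback=np.array([.46,.094,.145])-f*.016,nut=[.46,.094,.145],botfront=np.array([.46,.094,.125])+f*.016).items():print(n,proj("scene",X).round(2))
g=cv2.cvtColor(np.load("s2.npy"),cv2.COLOR_RGB2GRAY).astype(int)
print(g[94:118,315:332]); print(g[138:152,316:331])
E
```

```text
tcp [322.36 113.41]
tipfront_end [322.41 116.44]
headbot_front [322.4  113.43]
headtop_back [322.39  99.72]
headtop [322.42 101.88]
tip [322.28 127.62]
tipfront [322.29 128.18]
nutback [322.82 131.58]
nut [322.89 135.97]
botfront [322.91 147.39]
[[ 49  53  49  52 104 141 149 148 148 148 149 148 129  82  49  50  51]
 [ 51  50  50  52 106 140 148 148 148 149 147 148 125  78  49  49  50]
 [ 50  51  49  51  83 133 148 148 149 148 150 140 104  62  49  49  53]
 [ 50  51  50  51  55 126 149 149 148 150 150 140  93  50  51  48  51]
 [ 51  52  51  53  57 129 149 148 149 149 149 140  91  52  51  50  51]
 [ 50  51  50  51  56 129 151 151 147 148 148 138  91  51  51  50  51]
 [ 53  51  52  52  57 130 158 161 126 141 129 116  83  53  53  50  50]
 [ 52  52  57  63  60  89 102 101 104 102 103  98  73  68  65  55  51]
 [ 52  54  73  82  66  89 103 104 103 104 104 101  73  72  81  67  52]
 [ 51  55  74  82  64  82  99 105 103 103 105  92  69  74  81  65  53]
 [ 50  55  75  81  66  82  95  98 100 100  97  89  68  76  82  64  51]
 [ 52  55  74  82  65  82  95  99 100 101  98  90  69  74  82  65  52]
 [
[... 1033 characters left out ...]
0  79]
 [127  91  76  75  70  68  69  68  69  73  70  69  72  70  80]
 [126  89  76  73  70  67  67  68  72  72  71  68  70  68  92]
 [151 108  74  71  70  67  66  70  71  73  72  70  69  70 112]
 [150 134  90  67  70  68  67  69  71  74  71  69  65  85 136]
 [143 125  89  65  64  67  69  63  69  67  65  62  65  92 127]
 [129  91  73  77  79  78  74  72  72  71  75  79  77  73  92]
 [126  86  65  74  79  81  83  85  85  85  85  80  77  65  59]
 [108  67  62  74  82  82  84  85  84  83  83  80  75  65  58]
 [118  76  59  70  81  82  84  84  83  83  82  80  68  62  61]
 [143 100  58  62  71  79  83  83  83  83  81  71  60  58  69]
 [143 104  65  58  58  57  63  63  63  63  60  59  60  65  82]]
```

Scaled: 1.8 cm / 40 = 0.045, 1 cm / 40 = 0.025.

Emit:
{"api": "arm_command", "payload": {
  "series": "0.0015 0.0055 0.025 0 0.1; 0.0015 0.0055 0.045 0 0.1; 0.0015 0.0055 0.045 0 0.1; 0.0015 0.0055 0.045 0 0.1; 0.0015 0.0055 0.045 0 0.1; 0.0015 0.0055 0.045 0 0.1"
}}

```text
t: 6.05
eef_pos: [0.4605, 0.096, 0.1895]
eef_rot: [0.348, 0.937, 0.0, 0.0]
ft_force: [-0.6, -0.4, -0.8]
width: 0.0149
grip_force: 29.3
```

```bash
cat > look.py <<'E'
from h import *
from cell import telemetry
s=telemetry.get_state();e=s["eef_pos"];print(s["t"],"j",s["joint_positions"].round(3),e.round(4),s["ft_force"].round(2),s["torque"].round(3),round(float(s["width"]),4))
g=cv2.cvtColor(np.mean([vision.grab_frame("scene")[0] for i in range(3)],0).astype(np.uint8),cv2.COLOR_RGB2GRAY).astype(float)
np.save("g.npy",g)
def cen(row,a,b):
    r=g[row,a:b];bg=(r[:2].mean()+r[-2:].mean())/2;h=(bg+r.min())/2;k=np.nonzero(r<h)[0];i,j=k[0],k[-1]
    return round(a+(i-(h-r[i])/(r[i-1]-r[i])+j+(h-r[j])/(r[j+1]-r[j]))/2,2)
E
python3 - <<'E'
from look import *
print(g[120:142,315:333].astype(int))
print("shank",[cen(v,319,329) for v in range(125,131)],"nut",[cen(v,311,337) for v in(136,138,140)])
E
```

```text
6.05 j [ 0.017  0.656 -0.507  1.902  0.474  0.704  0.09 ] [0.4605 0.096  0.1895] [-0.62 -0.45 -0.8 ] [0.048 0.039 0.016] 0.0149
[[155 156 155 121  89  70 108 141 112  85  88 124 146 102  73  82 113 125]
 [156 156 157 124  92  75 104 128 103  84  91 136 153 107  79  85 119 143]
 [157 155 155 142 118  99 101 126 103  82  91 136 151 134 118 111 126 146]
 [156 157 153 141 127 133 145 151 113  85  90 137 154 153 152 152 153 152]
 [154 142 130 131 144 152 153 154 116  83  90 136 154 152 152 151 153 153]
 [131 128 143 151 156 156 154 155 117  84  90 136 152 153 154 153 153 153]
 [141 150 154 154 156 156 154 154 115  84  90 136 152 152 153 153 153 150]
 [155 155 156 156 156 155 154 155 116  82  89 137 152 153 152 152 153 152]
 [155 155 156 157 156 156 155 154 115  83  96 138 152 152 153 152 151 151]
 [155 155 156 156 156 154 154 153 114  83 103 139 152 153 153 151 151 151]
 [155 156 155 154 156 154 154 147 108  83 102 138 152 152 152 152 151 151]
 [156 155 154 155 153 152 148 120  91  84  97 136 149 151 151 152 150 150]
 [155 155 154 152 125 105  86  67  77  82  75  83  99 133 147 151 150 15
[... 170 characters left out ...]
  69  66  65  67  64  63  69  68  67  70  71  89 136 151]
 [153 136  93  69  69  67  64  71  62  62  83  73  67  71  69  68 126 147]
 [154 131  88  68  62  58  67  78  66  68  79  72  79  78  65  63 115 145]
 [150 130  89  68  61  59  59  60  60  59  61  59  65  65  61  70 118 146]
 [150 130  92  74  65  60  60  61  59  60  58  59  59  60  64  79 121 145]
 [151 129  93  77  70  60  59  60  61  59  60  60  64  71  70  79 121 146]
 [152 129  93  74  72  70  68  67  66  70  72  71  66  72  71  79 135 152]]
shank [np.float64(324.29), np.float64(324.26), np.float64(324.28), np.float64(324.22), np.float64(324.16), np.float64(324.09)] nut [np.float64(323.67), np.float64(323.67), np.float64(323.64)]
```

Scaled: 0.5 cm / 40 = 0.0125, -0.11 cm / 40 = -0.0028.

Emit:
{"api": "arm_command", "payload": {
  "series": "-0.0023 -0.0028 0 0 0.1; -0.0023 -0.0028 0.0125 0 0.1; -0.0023 -0.0028 0.0125 0 0.1; -0.0023 -0.0028 0.0125 0 0.1; -0.0023 -0.0028 0.0125 0 0.1; -0.0023 -0.0028 0.0125 0 0.1"
}}

```text
t: 6.8
eef_pos: [0.4604, 0.0946, 0.1844]
eef_rot: [0.348, 0.938, 0.0, 0.0]
ft_force: [0.6, -0.2, -0.8]
width: 0.0149
grip_force: 29.3
```

```bash
python3 - <<'E'
from look import *
print("shank",[cen(v,319,329) for v in range(127,131)],"nut",[cen(v,311,337) for v in(138,140)])
cv2.imwrite("pics/c3.png",cv2.resize(g[100:160,293:353],None,fx=9,fy=9,interpolation=0)) if 0 else None
E
```

```text
6.8 j [ 0.016  0.663 -0.5    1.91   0.483  0.69   0.085] [0.4604 0.0946 0.1844] [ 0.64 -0.24 -0.78] [-0.001 -0.     0.029] 0.0149
shank [np.float64(323.67), np.float64(323.71), np.float64(323.72), np.float64(323.5)] nut [np.float64(323.66), np.float64(323.65)]
```

Aligned sideways. Descend slowly, watching the force.

Scaled: 0.4 cm / 40 = 0.01, 0.3 cm / 40 = 0.0075.

Emit:
{"api": "arm_command", "payload": {
  "series": "0 0 0.0025 0 0.1; 0 0 0.005 0 0.1; 0 0 0.0075 0 0.1; 0 0 0.01 0 0.1; 0 0 0.01 0 0.1; 0 0 0.01 0 0.1"
}}

```text
t: 7.55
eef_pos: [0.4604, 0.0945, 0.1803]
eef_rot: [0.348, 0.938, 0.0, -0.0]
ft_force: [0.9, -0.0, -0.1]
width: 0.0148
grip_force: 29.3
```

Scaled: 0.3 cm / 40 = 0.0075, 0.2 cm / 40 = 0.005.

Emit:
{"api": "arm_command", "payload": {
  "series": "0 0 0.0025 0 0.1; 0 0 0.005 0 0.1; 0 0 0.0075 0 0.1; 0 0 0.0075 0 0.1; 0 0 0.0075 0 0.1"
}}

```text
t: 8.05
eef_pos: [0.4604, 0.0946, 0.1773]
eef_rot: [0.348, 0.938, 0.0, -0.0]
ft_force: [-0.4, 0.4, -0.4]
width: 0.0149
grip_force: 29.3
```

Scaled: 0.2 cm / 40 = 0.005, 0.1 cm / 40 = 0.0025.

Emit:
{"api": "arm_command", "payload": {
  "series": "0 0 0.0025 0 0.1; 0 0 0.005 0 0.1; 0 0 0.005 0 0.1; 0 0 0.005 0 0.1"
}}

```text
t: 8.45
eef_pos: [0.4604, 0.0945, 0.1753]
eef_rot: [0.348, 0.938, 0.0, -0.0]
ft_force: [-0.6, 0.7, -0.6]
width: 0.0151
grip_force: 29.3
```

Scaled: 0.2 cm / 40 = 0.005, 0.1 cm / 40 = 0.0025.

Emit:
{"api": "arm_command", "payload": {
  "series": "0 0 0.0025 0 0.1; 0 0 0.005 0 0.1; 0 0 0.005 0 0.1; 0 0 0.005 0 0.1"
}}

```text
t: 8.85
eef_pos: [0.4603, 0.0945, 0.1733]
eef_rot: [0.348, 0.938, 0.0, -0.0]
ft_force: [0.5, -0.6, 0.4]
width: 0.0145
grip_force: 29.3
```

Scaled: 0.8 cm / 40 = 0.02, 0.6 cm / 40 = 0.015.

Emit:
{"api": "arm_command", "payload": {
  "series": "0 0 0.005 0 0.1; 0 0 0.01 0 0.1; 0 0 0.015 0 0.1; 0 0 0.02 0 0.1; 0 0 0.02 0 0.1; 0 0 0.02 0 0.1"
}}

```text
t: 9.45
eef_pos: [0.4604, 0.0946, 0.1653]
eef_rot: [0.348, 0.938, 0.0, -0.0]
ft_force: [0.3, -0.6, 0.5]
width: 0.0152
grip_force: 29.3
```

Scaled: 0.8 cm / 40 = 0.02, 0.6 cm / 40 = 0.015.

Emit:
{"api": "arm_command", "payload": {
  "series": "0 0 0.005 0 0.1; 0 0 0.01 0 0.1; 0 0 0.015 0 0.1; 0 0 0.02 0 0.1; 0 0 0.02 0 0.1; 0 0 0.02 0 0.1"
}}

```text
t: 10.05
eef_pos: [0.4604, 0.0946, 0.1573]
eef_rot: [0.348, 0.938, 0.0, -0.0]
ft_force: [0.3, 0.3, -0.1]
width: 0.0148
grip_force: 29.3
```

Expected contact at TCP ≈ 0.1513; go in small steps.

Scaled: 0.45 cm / 40 = 0.0113, 0.4 cm / 40 = 0.01.

Emit:
{"api": "arm_command", "payload": {
  "series": "0 0 0.0038 0 0.1; 0 0 0.0075 0 0.1; 0 0 0.01 0 0.1; 0 0 0.0113 0 0.1; 0 0 0.0113 0 0.1; 0 0 0.0113 0 0.1"
}}

```text
t: 10.65
eef_pos: [0.4604, 0.0946, 0.1528]
eef_rot: [0.348, 0.938, 0.0, -0.0]
ft_force: [-0.3, 0.0, -0.3]
width: 0.0148
grip_force: 29.3
```

Scaled: 0.1 cm / 40 = 0.0025, 0.05 cm / 40 = 0.0013.

Emit:
{"api": "arm_command", "payload": {
  "series": "0 0 0.0013 0 0.1; 0 0 0.0025 0 0.1; 0 0 0.0025 0 0.1; 0 0 0.0025 0 0.1"
}}

```text
t: 11.05
eef_pos: [0.4604, 0.0945, 0.1518]
eef_rot: [0.348, 0.937, 0.0, -0.0]
ft_force: [-1.2, 0.1, -0.7]
width: 0.0151
grip_force: 29.3
```

Scaled: 0.06 cm / 40 = 0.0015, 0.03 cm / 40 = 0.0008.

Emit:
{"api": "arm_command", "payload": {
  "series": "0 0 0.0008 0 0.1; 0 0 0.0015 0 0.1; 0 0 0.0015 0 0.1; 0 0 0.0015 0 0.1"
}}

```text
t: 11.45
eef_pos: [0.4605, 0.0946, 0.1514]
eef_rot: [0.348, 0.938, 0.0, 0.0]
ft_force: [-0.6, -0.6, 5.7]
width: 0.0153
grip_force: 29.8
```

Scaled: 0.04 cm / 40 = 0.001, 0.02 cm / 40 = 0.0005.

Emit:
{"api": "arm_command", "payload": {
  "series": "0 0 0.0005 0 0.1; 0 0 0.001 0 0.1; 0 0 0.001 0 0.1; 0 0 0.001 0 0.1"
}}

```text
t: 11.85
eef_pos: [0.4606, 0.0946, 0.1512]
eef_rot: [0.348, 0.937, 0.0, 0.0]
ft_force: [-1.2, -0.5, 10.8]
width: 0.0148
grip_force: 30.4
```

Contact at the expected stop height (tip ≈0.113 m). Ease off, release.

Scaled: -0.06 cm / 40 = -0.0015, -0.05 cm / 40 = -0.0013.

Emit:
{"api": "arm_command", "payload": {
  "series": "0 0 -0.0013 0 0.1; 0 0 -0.0015 0 0.1; 0 0 -0.0015 0 0.3; 0 0 -0.0015 0 0.6; 0 0 -0.0015 0 1; 0 0 -0.0015 0 1; 0 0 -0.0015 0 1; 0 0 -0.0015 0 1; 0 0 -0.0015 0 1; 0 0 -0.0015 0 1"
}}

```text
t: 12.85
eef_pos: [0.4604, 0.0945, 0.1514]
eef_rot: [0.348, 0.938, 0.0, -0.0]
ft_force: [0.4, -0.0, -0.3]
width: 0.0855
grip_force: 0.0
```

Scaled: -1 cm / 40 = -0.025, -1.2 rad / 3.1416 = -0.382.

Emit:
{"api": "arm_command", "payload": {
  "series": "0 0 -0.025 -0.0477 1; 0 0 -0.025 -0.0955 1; 0 0 -0.025 -0.1432 1; 0 0 -0.025 -0.191 1; 0 0 -0.025 -0.2387 1; 0 0 -0.025 -0.2865 1; 0 0 -0.025 -0.3342 1; 0 0 -0.025 -0.382 1; 0 0 -0.025 -0.382 1; 0 0 -0.025 -0.382 1; 0 0 -0.025 -0.382 1; 0 0 -0.025 -0.382 1"
}}

```text
t: 14.05
eef_pos: [0.4604, 0.0946, 0.1615]
eef_rot: [-0.241, 0.97, -0.0, 0.0]
ft_force: [-0.4, 0.1, -0.0]
width: 0.0852
grip_force: 0.0
```

```bash
python3 - <<'E'
from look import *
cv2.imwrite("pics/c4.png",cv2.resize(g[80:180,263:383],None,fx=5,fy=5))
E
```

```text
14.05 j [ 0.174  0.776 -0.818  1.933  0.798  0.794  0.958] [0.4604 0.0946 0.1615] [-0.41  0.11 -0.04] [-0.017  0.019  0.006] 0.0852[ WARN:0@2.998] global loadsave.cpp:1063 imwrite_ Unsupported depth image for selected encoder is fallbacked to CV_8U.
```

View pics/c4.png

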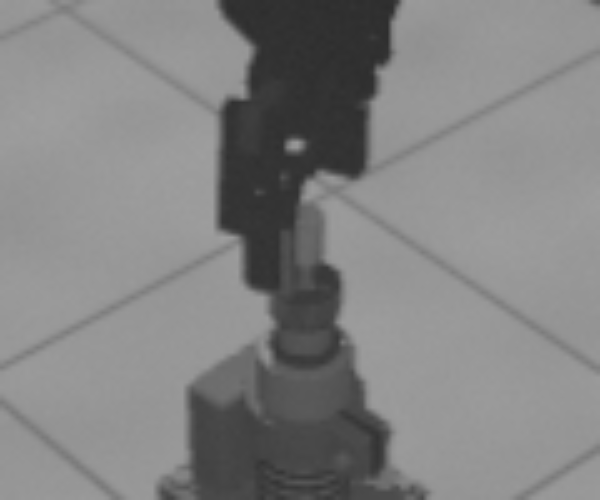

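The point stands upright in the collet, head (crop 311,235) free between open fingers. Now lower around the nut and grip it.

Scaled: 4.5 cm / 40 = 0.1125, 4 cm / 40 = 0.1.

Emit:
{"api": "arm_command", "payload": {
  "series": "0 0 0.0375 0 1; 0 0 0.075 0 1; 0 0 0.1 0 1; 0 0 0.1125 0 1; 0 0 0.1125 0 0.8; 0 0 0.1125 0 0.6; 0 0 0.1125 0 0.5; 0 0 0.1125 0 0.4; 0 0 0.1125 0 0.3; 0 0 0.1125 0 0.2; 0 0 0.1125 0 0.2; 0 0 0.1125 0 0.2; 0 0 0.1125 0 0.2; 0 0 0.1125 0 0.2",
  "grip_force": 80
}}

```text
t: 15.6
eef_pos: [0.4594, 0.0975, 0.1175]
eef_rot: [-0.244, 0.97, 0.002, 0.0]
ft_force: [-16.4, 15.0, 20.6]
width: 0.0301
grip_force: 77.4
```

```bash
cat > st.py <<'E'
from cell import telemetry
s=telemetry.get_state();print(s["t"],"j",s["joint_positions"].round(3),s["eef_pos"].round(4),s["ft_force"].round(2),s["torque"].round(3),s["width"],s["grip_force"])
E
python3 st.py
```

```text
15.6 j [ 0.13   0.842 -0.745  1.979  0.906  0.692  0.866] [0.4594 0.0975 0.1175] [-16.4  15.   20.6] [3.28  3.432 0.104] 0.030053646670977575 77.44205277180299
```

Lateral force and a 3 mm shift along the closing line show that the TCP is off the nut axis. Open slightly, shift, re-grip.

Scaled: 0.3 cm / 40 = 0.0075, 0.2 cm / 40 = 0.005.

Emit:
{"api": "arm_command", "payload": {
  "series": "0 0 0 0 0.5; 0 0.0025 0 0 0.6; 0 0.005 0 0 0.6; 0 0.0075 0 0 0.6; 0 0.0075 0 0 0.6; 0 0.0075 0 0 0.6; 0 0.0075 0 0 0.5; 0 0.0075 0 0 0.4; 0 0.0075 0 0 0.35; 0 0.0075 0 0 0.3; 0 0.0075 0 0 0.2; 0 0.0075 0 0 0.2; 0 0.0075 0 0 0.2; 0 0.0075 0 0 0.2; 0 0.0075 0 0 0.2",
  "grip_force": 80
}}

```text
t: 17.1
eef_pos: [0.4589, 0.0974, 0.1167]
eef_rot: [-0.242, 0.97, 0.0, 0.0]
ft_force: [-3.5, -0.6, 9.6]
width: 0.0307
grip_force: 78.2
```

```bash
python3 st.py
```

```text
17.1 j [ 0.124  0.842 -0.74   1.98   0.909  0.691  0.858] [0.4589 0.0974 0.1167] [-3.54 -0.55  9.6 ] [0.034 0.6   0.131] 0.030723007249990254 78.18586793810027
```

Scaled: 0.1 cm / 40 = 0.0025.

Emit:
{"api": "arm_command", "payload": {
  "series": "0 0 0 0 0.5; 0.0025 0 0 0 0.5; 0.0025 0 0 0 0.5; 0.0025 0 0 0 0.4; 0.0025 0 0 0 0.35; 0.0025 0 0 0 0.3; 0.0025 0 0 0 0.2; 0.0025 0 0 0 0.2; 0.0025 0 0 0 0.2; 0.0025 0 0 0 0.2",
  "grip_force": 80
}}

```text
t: 18.1
eef_pos: [0.458, 0.0969, 0.1167]
eef_rot: [-0.242, 0.97, 0.0, 0.0]
ft_force: [-3.1, -0.2, 8.8]
width: 0.0302
grip_force: 78.2
```

Scaled: 0.31 rad / 3.1416 = 0.0987.

Emit:
{"api": "arm_command", "payload": {
  "series": "0 0 0 0.0159 0.2; 0 0 0 0.0318 0.2; 0 0 0 0.0477 0.2; 0 0 0 0.0637 0.2; 0 0 0 0.0796 0.2; 0 0 0 0.0955 0.2; 0 0 0 0.0955 0.2; 0 0 0 0.0987 0.2; 0 0 0 0.0987 0.2"
}}

```text
t: 19.0
eef_pos: [0.4581, 0.0967, 0.1167]
eef_rot: [-0.089, 0.996, -0.0, 0.0]
ft_force: [-2.4, -1.4, 10.0]
width: 0.0301
grip_force: 78.5
```

```bash
python3 st.py
```

```text
19.0 j [ 0.084  0.819 -0.657  1.985  0.85   0.636  0.608] [0.4581 0.0967 0.1167] [-2.43 -1.4  10.  ] [-0.281  0.485  0.153] 0.03012624513680734 78.51229013818738
```

Scaled: 0.35 rad / 3.1416 = 0.1114.

Emit:
{"api": "arm_command", "payload": {
  "series": "0 0 0 0.0159 0.2; 0 0 0 0.0318 0.2; 0 0 0 0.0477 0.2; 0 0 0 0.0637 0.2; 0 0 0 0.0796 0.2; 0 0 0 0.0955 0.2; 0 0 0 0.1114 0.2; 0 0 0 0.1114 0.2; 0 0 0 0.1146 0.2; 0 0 0 0.1146 0.2"
}}

```text
t: 20.0
eef_pos: [0.4581, 0.0965, 0.1167]
eef_rot: [0.09, 0.996, -0.0, 0.0]
ft_force: [-1.7, -3.1, 10.8]
width: 0.0304
grip_force: 78.6
```

```bash
python3 st.py
```

```text
20.0 j [ 0.033  0.797 -0.557  1.986  0.766  0.578  0.334] [0.4581 0.0965 0.1167] [-1.71 -3.08 10.84] [-0.573  0.433  0.119] 0.03043763277850197 78.63455359645741
```

Scaled: 0.21 rad / 3.1416 = 0.0668.

Emit:
{"api": "arm_command", "payload": {
  "series": "0 0 0 0.0159 0.2; 0 0 0 0.0318 0.2; 0 0 0 0.0477 0.2; 0 0 0 0.0637 0.2; 0 0 0 0.0637 0.2; 0 0 0 0.0668 0.2; 0 0 0 0.0668 0.2"
}}

```text
t: 20.7
eef_pos: [0.458, 0.0963, 0.1167]
eef_rot: [0.194, 0.981, -0.0, 0.0]
ft_force: [-2.3, -3.0, 9.9]
width: 0.0304
grip_force: 78.7
```

```bash
python3 st.py
```

```text
20.7 j [ 0.002  0.787 -0.498  1.988  0.711  0.547  0.181] [0.458  0.0963 0.1167] [-2.31 -2.98  9.9 ] [-0.717  0.429  0.138] 0.030421408773337665 78.69121584756613
```

Scaled: 0.21 rad / 3.1416 = 0.0668.

Emit:
{"api": "arm_command", "payload": {
  "series": "0 0 0 0.0159 0.2; 0 0 0 0.0318 0.2; 0 0 0 0.0477 0.2; 0 0 0 0.0637 0.2; 0 0 0 0.0637 0.2; 0 0 0 0.0668 0.2; 0 0 0 0.0668 0.2"
}}

```text
t: 21.4
eef_pos: [0.458, 0.0962, 0.1167]
eef_rot: [0.296, 0.955, -0.0, 0.0]
ft_force: [-2.3, -4.2, 11.3]
width: 0.0304
grip_force: 78.8
```

```bash
python3 st.py
```

```text
21.4 j [-0.029  0.777 -0.44   1.989  0.649  0.518  0.034] [0.458  0.0962 0.1167] [-2.31 -4.16 11.3 ] [-0.911  0.554  0.156] 0.03035623207957321 78.7586616372937
```

Scaled: 0.21 rad / 3.1416 = 0.0668.

Emit:
{"api": "arm_command", "payload": {
  "series": "0 0 0 0.0159 0.2; 0 0 0 0.0318 0.2; 0 0 0 0.0477 0.2; 0 0 0 0.0637 0.2; 0 0 0 0.0637 0.2; 0 0 0 0.0668 0.2; 0 0 0 0.0668 0.2"
}}

```text
t: 22.1
eef_pos: [0.4579, 0.0961, 0.1167]
eef_rot: [0.395, 0.919, -0.001, 0.0]
ft_force: [-2.7, -5.0, 11.3]
width: 0.0303
grip_force: 78.8
```

```bash
python3 st.py
```

```text
22.1 j [-0.061  0.769 -0.381  1.99   0.583  0.492 -0.109] [0.4579 0.0961 0.1167] [-2.7  -4.98 11.29] [-0.955  0.636  0.294] 0.030348750801944973 78.84270582611975
```

Scaled: 0.03 rad / 3.1416 = 0.0095.

Emit:
{"api": "arm_command", "payload": {
  "series": "0 0 0 0.0032 0.2; 0 0 0 0.0064 0.2; 0 0 0 0.0095 0.2; 0 0 0 0.0095 0.2"
}}

```text
t: 22.5
eef_pos: [0.4579, 0.0961, 0.1167]
eef_rot: [0.408, 0.913, -0.001, 0.0]
ft_force: [-3.3, -5.1, 11.5]
width: 0.0302
grip_force: 78.9
```

```bash
python3 st.py
```

```text
22.5 j [-0.066  0.768 -0.373  1.99   0.573  0.488 -0.129] [0.4579 0.0961 0.1167] [-3.32 -5.09 11.46] [-1.082  0.644  0.276] 0.03021041247284552 78.85363439177752
```

Scaled: 0.03 rad / 3.1416 = 0.0095.

Emit:
{"api": "arm_command", "payload": {
  "series": "0 0 0 0.0032 0.2; 0 0 0 0.0064 0.2; 0 0 0 0.0095 0.2; 0 0 0 0.0095 0.2"
}}

```text
t: 22.9
eef_pos: [0.4578, 0.096, 0.1167]
eef_rot: [0.422, 0.907, -0.001, 0.0]
ft_force: [-2.7, -5.8, 11.9]
width: 0.0306
grip_force: 78.9
```

```bash
python3 st.py
```

```text
22.9 j [-0.07   0.767 -0.365  1.99   0.563  0.485 -0.149] [0.4578 0.096  0.1167] [-2.71 -5.82 11.93] [-1.086  0.686  0.315] 0.030593161957183493 78.86701634144515
```

Scaled: 0.06 rad / 3.1416 = 0.0191.

Emit:
{"api": "arm_command", "payload": {
  "series": "0 0 0 0.0064 0.2; 0 0 0 0.0127 0.2; 0 0 0 0.0191 0.2; 0 0 0 0.0191 0.2"
}}

```text
t: 23.3
eef_pos: [0.4578, 0.096, 0.1167]
eef_rot: [0.449, 0.893, -0.001, 0.0]
ft_force: [-2.5, -5.5, 12.1]
width: 0.0305
grip_force: 78.9
```

```bash
python3 st.py
```

```text
23.3 j [-0.079  0.766 -0.348  1.99   0.543  0.478 -0.188] [0.4578 0.096  0.1167] [-2.55 -5.47 12.1 ] [-1.04   0.66   0.243] 0.030522463833571864 78.86005708785149
```

Scaled: 0.01 rad / 3.1416 = 0.0032.

Emit:
{"api": "arm_command", "payload": {
  "series": "0 0 0 0.0032 0.2; 0 0 0 0.0032 0.2"
}}

```text
t: 23.5
eef_pos: [0.4578, 0.096, 0.1167]
eef_rot: [0.453, 0.891, -0.001, 0.0]
ft_force: [-3.0, -5.1, 12.0]
width: 0.0307
grip_force: 78.9
```

```bash
python3 st.py
```

```text
23.5 j [-0.081  0.765 -0.346  1.99   0.54   0.477 -0.194] [0.4578 0.096  0.1167] [-3.02 -5.09 12.  ] [-1.059  0.696  0.348] 0.030742496231588312 78.90186480901342
```

Scaled: 0.01 rad / 3.1416 = 0.0032.

Emit:
{"api": "arm_command", "payload": {
  "series": "0 0 0 0.0032 0.2; 0 0 0 0.0032 0.2"
}}

```text
t: 23.7
eef_pos: [0.4578, 0.096, 0.1167]
eef_rot: [0.458, 0.889, -0.001, 0.0]
ft_force: [-3.7, -4.7, 12.8]
width: 0.0302
grip_force: 78.9
```

```bash
python3 st.py; python3 - <<'E'
from cell import telemetry,vision
import numpy as np
r=[]
for i in range(6):
    vision.grab_frame("top");r.append(telemetry.get_state()["torque"][2])
print(np.round(r,3),np.mean(r))
E
```

```text
23.7 j [-0.082  0.765 -0.343  1.99   0.536  0.476 -0.201] [0.4578 0.096  0.1167] [-3.71 -4.72 12.8 ] [-1.106  0.707  0.319] 0.030186109911515758 78.90678469023541
[0.361 0.315 0.335 0.362 0.289 0.316] 0.32977350919295084
```

Scaled: 0.04 rad / 3.1416 = 0.0127.

Emit:
{"api": "arm_command", "payload": {
  "series": "0 0 0 0.0032 0.2; 0 0 0 0.0064 0.2; 0 0 0 0.0095 0.2; 0 0 0 0.0095 0.2; 0 0 0 0.0127 0.2; 0 0 0 0.0127 0.2"
}}

```text
t: 24.6
eef_pos: [0.4578, 0.096, 0.1167]
eef_rot: [0.475, 0.88, -0.001, 0.0]
ft_force: [-3.7, -5.8, 12.6]
width: 0.0305
grip_force: 78.9
```

```bash
python3 - <<'E'
from cell import telemetry,vision
import numpy as np
r=[telemetry.get_state()["torque"][2]]
for i in range(10):
    vision.grab_frame("top");r.append(telemetry.get_state()["torque"][2])
print(np.round(r,3),np.mean(r))
E
```

```text
[0.356 0.439 0.337 0.386 0.351 0.385 0.415 0.341 0.378 0.321 0.347] 0.3686881434781398
```

About 0.355 N m net. Release and withdraw straight up.

Scaled: -14 cm / 40 = -0.35, -11 cm / 40 = -0.275.

Emit:
{"api": "arm_command", "payload": {
  "series": "0 0 0 0 0.5; 0 0 0 0 1; 0 0 0 0 1; 0 0 0 0 1; 0 0 0 0 1; 0 0 -0.05 0 1; 0 0 -0.1 0 1; 0 0 -0.175 0 1; 0 0 -0.275 0 1; 0 0 -0.35 0 1; 0 0 -0.35 0 1; 0 0 -0.35 0 1; 0 0 -0.35 0 1"
}}

```text
t: 26.4
eef_pos: [0.4578, 0.0966, 0.2557]
eef_rot: [0.475, 0.88, -0.0, -0.0]
ft_force: [-0.4, -0.5, 0.0]
width: 0.0856
grip_force: 0.0
```

```bash
python3 - <<'E'
from h import *
from cell import telemetry
s=telemetry.get_state();print(s["t"],s["eef_pos"],s["ft_force"].round(2))
p,_=vision.grab_frame("scene")
cv2.imwrite("pics/f.png",cv2.resize(p[80:300,140:400,::-1],None,fx=2.3,fy=2.3))
w=p[100:150,298:348,::-1];cv2.imwrite("pics/f2.png",cv2.resize(w,None,fx=9,fy=9,interpolation=0))
print("head top pred", proj("scene",[.4579,.0968,.181]),"head bottom",proj("scene",[.4579,.0968,.157]))
E
```

```text
26.4 [0.45779328 0.09656369 0.25568564] [-0.4  -0.49  0.01]
head top pred [323.30054999 122.08404149] head bottom [323.2379112  130.77421427]
```

View pics/f2.png

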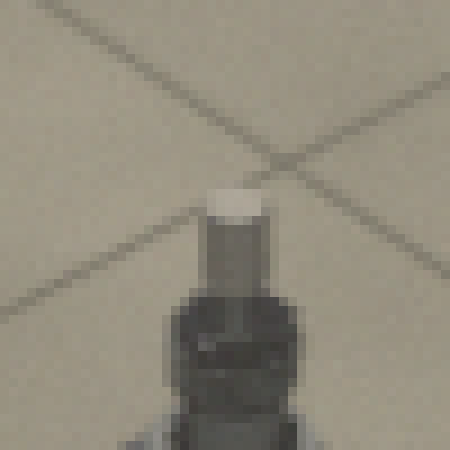

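View pics/f.png

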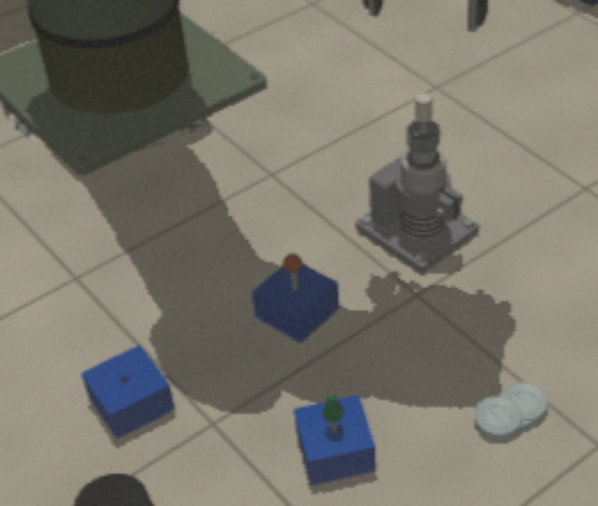

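The pictures show the point upright and centred in the nut, with its head top at scene (323.6,122.5) against a predicted (323.3,122.1) when fully home. The blocks and the other points are unmoved and the gripper is clear.

```bash
python3 -c "
from cell import workorder;print(workorder.sign_off())"
```

```text
the job is handed in; nothing more can be done
None
```

The white point is seated on the collet stop, the nut is tightened to about 0.35 N m by the wrist torque reading, the gripper is clear, and the job is handed in (about 26 s of robot time); sign-off returned no verdict.

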